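# Engage the drawer-track drive through its gate

## Robot

A 6-joint arm with a two-finger parallel gripper is mounted at the origin on the work surface. World frame = base frame: x ahead of the robot, y to its left, z up, the work surface at z = 0. Lengths are in mm, angles in rad, forces in N, time in s.
With the tool pointing down it reaches from about 275 to 850 mm from the base axis. Payload 19 kg.
Tool frame: the origin (TCP) lies at the very end of the fingers, on their centre line; the grasp point (between the pads) lies 19 mm behind it; z points along the fingers, y is the line along which they close (so a half turn about z gives the same grasp; the last joint's range is limited). The gripper opens to 85 mm and grips with 20 to 120 N. Pads are 22 mm wide; open, the fingers measure 114 mm over their backs; the gripper's body (76 mm by 85 mm) begins 54 mm behind the grasp point. The pads swing forward as they close: fully open they stand 13 mm farther back than shut.
Start: joints at [1.046, 0.15, 1.437, -0, 1.554, -0.134], TCP at [219.035, 531.614, 231.267] pointing down, gripper open.
Joint ranges: [-2.8, 2.8], [-0.68, 2.1], [0.12, 2.68], [-1.39, 4.53], [0.16, 2.79], [-2.81, 2.81]. Speed limits (rad/s): [1.89, 1.89, 2.22, 3.01, 3.01, 3.01].

## Interface

Orientations are given as a 3x3 rotation matrix whose columns are the frame's x, y, z axes.
In Python, from cell import sense, grab_frame, close_job gives the robot as it stands. The module is installed in compiled form; this text tells all that it offers.
- The arm moves only by the shell command python3 -m crank 'ROWS' [OPENING] [FORCE]. ROWS is text: rows parted by semicolons, each of 4 numbers parted by spaces: the shift along the world's x, y, z in cm, then the turn about the world's z in rad. A call has 1 to 12 rows; each row shifts and turns the commanded pose from where the row before left it; what a row does not reach is not made up. A row lasts 1/10 s, in which the tool goes at most 50 mm and 8.59 degrees, less where a joint would pass 70% of its speed; a pose out of reach is approached as far as the arm can. A call is refused whole if a number of a shift passes 5 or a number of a turn 0.15, either way. A call with a gripper value outside its range is refused whole. OPENING is the opening in per cent of the stroke, from 0 (shut) to 100 (fully open), set as the call begins (- or left out, the last holds). The fingers move at their own pace and stop on an object; FORCE is the grip in N (left out, the last holds). Time passes only in rows, so rows that do not move let the fingers close. It gives the time, the measured TCP pose, the force, the opening and the grip force at its end, in the units of the state.
- sense(): the state, without advancing time (a new reading comes with each control period).
- grab_frame(name): name is "scene" or "side" or "wrist"; returns a dict with "img" (480x640x3 uint8, red, green, blue), "intrinsics" (3x3 intrinsics, pixels), "rvec" (rotation vector, rad) and "tvec" (3), from world to camera coordinates, as OpenCV has them; the wrist camera has in their place "T_tool_cam" (4x4, takes a point from camera to tool coordinates, whose origin is the TCP and whose axes are the flange's). Camera axes: x right, y down, z forward; pixel columns grow to the right and rows downward; lengths in mm; the calibration is good to about 2 mm. A picture is of the moment at which its call begins: read the wrist's pose just before it. There is no depth.
- close_job(): hands the job in; it is judged then, once.
The state is a dict: "clock": time; "joints": joint angles; "joint_velocities": joint speeds; "joint_torque": joint torques, N m; "eef_pos": TCP position; "eef_rot": TCP orientation; "ft_force": force on the tool from outside, world axes, zero at the start; "ft_torque": the same for the moment, N m; "width": finger opening in mm; "grasp_force": force on a finger pad.
Only numpy, scipy, OpenCV 4.12 (cv2) and the standard library are available. Lean on these libraries where they do the work, as an engineer would, in place of code of your own. Each camera call takes 0.05 s, during which the arm holds its last target. There are 200 camera calls.

## Task

The drive of the roller track that carries the full card drawer is to be engaged. Pull the T-handled lock knob straight up, turn it counter-clockwise (seen from above) until its long arm has swung as far as it goes away from the gate, and press the knob fully back down; only then push the shift lever across the neutral slot towards the side where the full drawer stands and forward, away from the robot, fully home in that slot. Let go of everything, and leave the two drawers, the date stamp and the card pack where they are.

Things in the scene. Friction and masses are not known exactly. Their poses are not given: they have to be found in the camera images.
- drivebox: Fixed drive box: grey housing 300 (x) x 260 (y) mm, its top a steel plate 100 mm above the table. Origin: centre of its underside, on the table; +x points forward (away from the robot), +y left; yaw up to 0.35 rad either way. On each side (y +/- 210 mm) is a roller track 136 mm wide, 420 mm long, 30 mm high (rails 36 mm), carrying a card drawer.
- gate (a point): Centre of the H-shaped gate, on the plate's top (drive box frame: x 0, y -45, z 100 mm). A neutral slot runs along y; from its ends, 26 mm left and right of this point, slots run forward and back along x, ending 34 mm from the centre. All slots are 18 mm wide.
- lever_grip (a point): Centre of the lever's black pear-shaped handle, 68 mm long, 18 mm (foot) to 30 mm (near the top) thick, 124 to 192 mm above the table when upright; a 12 mm rod below goes through the gate. It tilts about a pivot 150 mm below this point, 12 mm above the table under the gate's centre. Starts in neutral, between the columns; about 2 N moves it, and it stays where left.
- cross (a joint): Sideways tilt of the shift lever, rad: 0 in the middle, positive towards the drive box's +y (left). The ends of the neutral slot stop it at about 0.33 either way; about +0.30 (left) or -0.30 (right) is in line with a column of slots.
- drive (a joint): Fore-and-aft tilt of the shift lever, rad: 0 in neutral, positive forward (+x of the drive box). The end of a forward slot stops it at about 0.29. Between the columns the plate allows only about 0.03 either way. While the lock's arm lies across the gate, forward stops at 0.1 to 0.17.
- lock_grip (a point): Centre of the lock knob's black T-bar, on its vertical axis: 64 mm long (along the point's y), 14 mm thick, 30 mm high; centre 150 mm above the table when pressed in. Axis at x +22, y +75 mm in the drive box's frame. The point turns and rises with the knob.
- lock_arm_tip (a point): Free end of the lock knob's flat steel arm: 160 mm from the knob's axis, 12 mm wide, 104 to 112 mm above the table when pressed in. It is fixed to the knob and points along lock_grip's -y; at the start it lies across the gate just forward of the neutral slot. Keep clear of its swing, 1.28 rad counter-clockwise from above.
- lock_pull (a joint): Height of the lock knob above its pressed-in place, m: 0 pressed in, 0.020 pulled out to its stop. It stays where it is left; about 4 N moves it. It must be up at least 0.010 before it can be turned, for the arm has to pass over a curved rib; down over the rib it stops at about 0.008.
- lock_turn (a joint): Turn of the lock knob, rad: about 0 with the arm across the gate (locked), growing counter-clockwise from above; stop at 1.28. The knob goes fully down again only at about 1.17 or more.
- drawer_full: Wooden card drawer 340 x 106 x 94 mm, full of upright paper cards, standing on one of the two roller tracks (left or right). Origin: centre of its underside, 30 mm above the table; the cards reach up to 137 mm above the table. Its y in the drive box's frame tells the side: about +210 mm left, -210 mm right.
- drawer_empty: The same wooden drawer, empty, on the other track. Origin as above; its front reaches 124 mm above the table.
- date_stamp: Wooden date stamp, 64 mm high on a foot 30 x 50 mm, standing on the gate plate's far right corner. Origin: centre of its underside.
- card_pack: Pack of paper cards 75 x 125 x 22 mm lying on the near left of the gate plate. Origin: centre of its underside.

How it is judged (in metres and radians):
On the way, in this order (a step that is already met when the one before it is completed fails the run):
1. the lock knob is pulled up (value of joint lock_pull above 0.01 m), for 0.1 s.
2. the lock knob, turned so that its arm is clear of the gate, is pressed fully back down, with the lever still not forward (value of joint lock_turn above 1.1 rad and value of joint lock_pull below 0.004 m and value of joint drive below 0.2 rad), for 0.2 s.
At the end, for the whole second after the job is handed in: The lever rests fully home in the forward slot on the side of the full drawer (drive over 0.24 rad; cross over 0.22 rad to that side), and the lock knob is turned clear (over 1.1 rad) and pressed in (up less than 4 mm) (value of joint lock_turn above 1.1 rad and value of joint lock_pull below 0.004 m and value of joint drive above 0.24 rad and ((y of drawer_full in the frame of drivebox above 0 m and value of joint cross above 0.22 rad) or (y of drawer_full in the frame of drivebox below 0 m and value of joint cross below -0.22 rad)) and velocity of joint drive between -0.05 and 0.05 rad/s and velocity of joint cross between -0.05 and 0.05 rad/s); the robot touches nothing.
It fails at once if a drawer is shifted more than 20 mm (distance of any of drawer_full, drawer_empty from where it was at the start of the episode above 0.02 m).
It fails at once if the date stamp or the card pack is shifted more than 20 mm or the stamp is tipped over (distance of any of date_stamp, card_pack from where it was at the start of the episode above 0.02 m or angle between date_stamp's own z axis and vertical above 0.5 rad).
It also fails if it takes over 58 s, if anything falls off the work surface, if the arm or the gripper's body presses on something with over 40 N, if the wrist force passes 120 N, or if a joint passes its speed limit or range.

## Working session

There is one attempt and no reset: what is moved stays moved. The work goes in short steps, Python scripts to look and compute and a shell command to move; the robot and the scene stay as the last step left them, time stands still between calls to the robot, and variables do not carry over. Pictures are saved under pics/ and viewed, at most 10 in all, crops included, and the job is handed in when it is done.

```bash
mkdir -p pics; cat > h.py <<'E'
import numpy as np, cv2
from cell import sense, grab_frame
def cam(name):
    s=sense(); f=grab_frame(name); K=np.array(f["intrinsics"],float)
    if name=="wrist":
        T=np.array(f["T_tool_cam"]); R=np.array(s["eef_rot"]); 
        Rw=R@T[:3,:3]; c=R@T[:3,3]+np.array(s["eef_pos"])
    else:
        Rc=cv2.Rodrigues(np.array(f["rvec"],float))[0]; Rw=Rc.T; c=-Rc.T@np.array(f["tvec"],float).ravel()
    return f["img"],K,Rw,c
def ray(C,u,v):
    d=C[2]@np.linalg.inv(C[1])@np.array([u,v,1.]); return d/np.linalg.norm(d)
def plane(C,u,v,z):
    d=ray(C,u,v); return C[3]+d*(z-C[3][2])/d[2]
def tri(obs):
    A=np.zeros((3,3));b=np.zeros(3)
    for C,u,v in obs:
        d=ray(C,u,v);P=np.eye(3)-np.outer(d,d);A+=P;b+=P@C[3]
    return np.linalg.solve(A,b)
def save(img,fn): cv2.imwrite("pics/"+fn,img[:,:,::-1])
E
python3 - <<'E'
from h import *
import pickle
D={}
for n in("scene","side","wrist"):
    D[n]=cam(n); save(D[n][0],n+"0.png"); print(n,D[n][3],D[n][2][:,2])
pickle.dump(D,open("d0.pkl","wb"))
E
```

```text
scene [1093.17732861  525.22080972  765.49210839] [-0.51650006 -0.5131736  -0.68547834]
side [476.29121997 645.91589849 634.27896857] [ 0.13143002 -0.77445535 -0.61882555]
wrist [142.80384309 562.99390613 373.08513968] [ 0.29755652 -0.12351309 -0.94668085]
```

View pics/scene0.png

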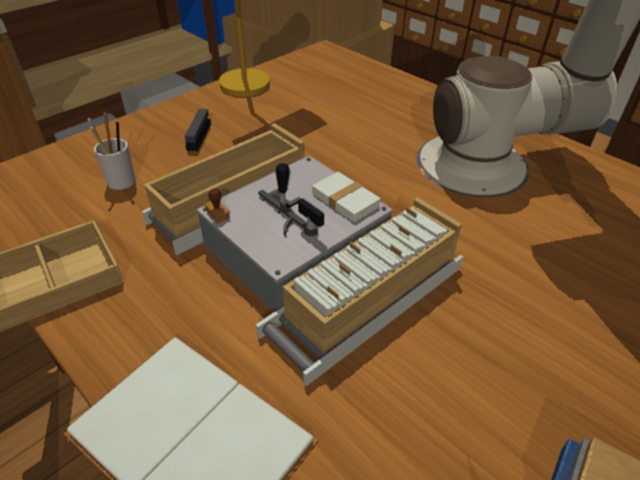

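View pics/side0.png

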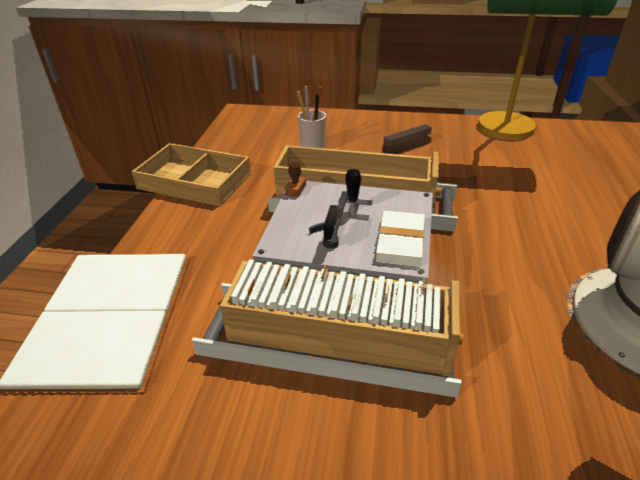

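Scene view: the full drawer is near the camera (+y, so the left side). The lever knob is at about (283,178) and the T-bar at about (310,212). In the side view the lever knob is at about (353,185), the T-bar at about (332,225), and plate screws at about (262,250), (424,271) and (428,195).

```bash
python3 - <<'E'
from h import *
import pickle
D=pickle.load(open("d0.pkl","rb"))
a=D["scene"][0][140:290,190:400]; b=D["side"][0][160:285,245:445]
a=cv2.resize(a,None,fx=3.8,fy=3.8,interpolation=cv2.INTER_CUBIC)[:, :]
b=cv2.resize(b,None,fx=4,fy=4,interpolation=cv2.INTER_CUBIC)
save(a,"a.png");save(b,"b.png")
for n,pts in(("side",[(262,250),(424,271),(428,195)]),("scene",[(308,160),(385,209),(278,272)])):
    for p in pts: print(n,p,plane(D[n],*p,100).round())
print("lever",tri([(D["scene"],283,178),(D["side"],353,185)]))
E
```

```text
side (262, 250) [688.  18. 100.]
side (424, 271) [409.  36. 100.]
side (428, 195) [ 398. -197.  100.]
scene (308, 160) [ 405. -200.  100.]
scene (385, 209) [414.  38. 100.]
scene (278, 272) [689.  21. 100.]
lever [ 543.83359872 -125.82834905  156.51663085]
```

View pics/a.png

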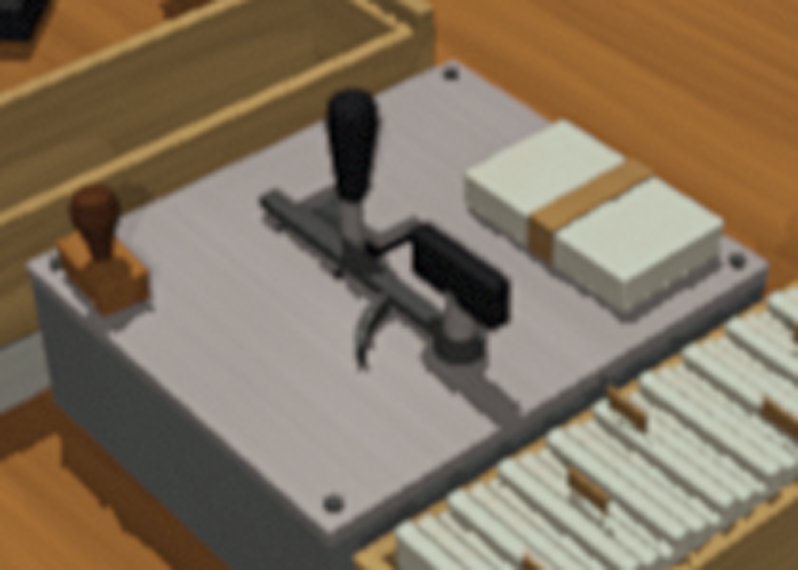

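View pics/b.png

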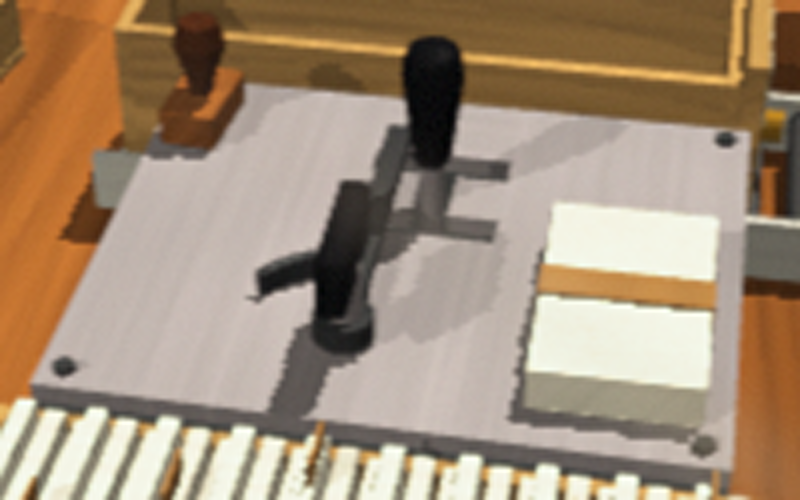

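```bash
python3 - <<'E'
from h import *
import pickle
D=pickle.load(open("d0.pkl","rb"));S,V=D["scene"],D["side"]
nr=(plane(S,308.7,159.5,100)+plane(V,426.5,194.8,100))/2
nl=(plane(S,383.9,208.7,100)+plane(V,421,271.5,100))/2
fl=(plane(S,277.6,272.6,100)+plane(V,261,251.7,100))/2
c=(nr+fl)/2; a=fl-nl;b=nl-nr
y=(np.arctan2(a[1],a[0])*276+np.arctan2(-b[0],b[1])*236)/512
R=np.array([[np.cos(y),-np.sin(y)],[np.sin(y),np.cos(y)]])
print(nr,nl,fl,"c",c,"yaw",y,np.arctan2(a[1],a[0]),np.arctan2(-b[0],b[1]))
print("lock",c[:2]+R@[22,75],"gate",c[:2]+R@[0,-45])
print("lever",tri([(S,282.9,178.2),(V,353.5,185.5)]),"tbar",tri([(S,311.3,211.8),(V,330.7,222.5)]))
s=sense();print(np.round(s["eef_rot"],3),s["clock"],s["width"],s["eef_pos"])
E
```

```text
[ 401.48482216 -198.78143662  100.        ] [414.1946492   36.57333365 100.        ] [689.59713487  21.85185392 100.        ] c [545.54097852 -88.46479135 100.        ] yaw -0.053655654930760854 -0.053403592537462186 -0.05395043976360168
lock [571.5315614 -14.7525834] gate [ 543.12763241 -133.40003098]
lever [ 542.95533372 -127.18652389  154.76790254] tbar [570.45849562 -16.3103398  147.72690268]
[[-0.925  0.381 -0.   ]
 [ 0.381  0.925 -0.001]
 [ 0.    -0.001 -1.   ]] 0.15 85.58940331970555 [218.94739393 531.47766576 230.8199319 ]
```

```bash
python3 -m crank '2 -3 0 -0.137;2 -3 0 -0.137;2 -3 0 -0.137;2 -3 0 -0.137;2 -3 0 -0.137;2 -3 0 -0.137;2 -3 0 -0.137;2 -3 0 -0.137;2 -3 0 -0.137;2 -3 0 0;2 -3 0 0;2 -3 0 0' 100 60 && python3 -m crank '2 -3 0 0;2 -3 0 0;2 -3 0 0;2 -3 0 0;2 -3 0 0;1.2 -3.7 0 0;0 0 0 0;0 0 0 0'
python3 - <<'E'
from h import *
C=cam("wrist");save(C[0],"w1.png")
s=sense();R=np.array(s["eef_rot"]);print("ytool",np.arctan2(R[1,1],R[0,1]),s["joints"])
Ri=C[2].T
def proj(p): q=C[1]@(Ri@(np.array(p)-C[3])); return q[:2]/q[2]
print("pred bar top",proj([571,-15.5,165]), C[3])
E
```

```text
clock: 1.35
eef_pos: [459.5, 170.2, 231.2]
eef_rot: [[0.053, 0.999, -0.0], [0.999, -0.053, 0.0], [0.0, -0.0, -1.0]]
ft_force: [0.8, 1.0, 0.7]
width: 85.7
grasp_force: 0.0
clock: 2.15
eef_pos: [571.0, -16.0, 230.8]
eef_rot: [[0.055, 0.999, -0.001], [0.999, -0.055, 0.0], [0.0, -0.001, -1.0]]
ft_force: [-0.3, -0.4, 0.8]
width: 85.6
grasp_force: 0.0
ytool -0.053439439142223294 [-1.61608405e-01  1.42732865e-01  1.44676713e+00  2.52099825e-04
  1.55280249e+00 -1.08173480e-01]
pred bar top [316.20560717 257.25454974] [576.33001393  66.74876968 373.08724085]
```

View pics/w1.png

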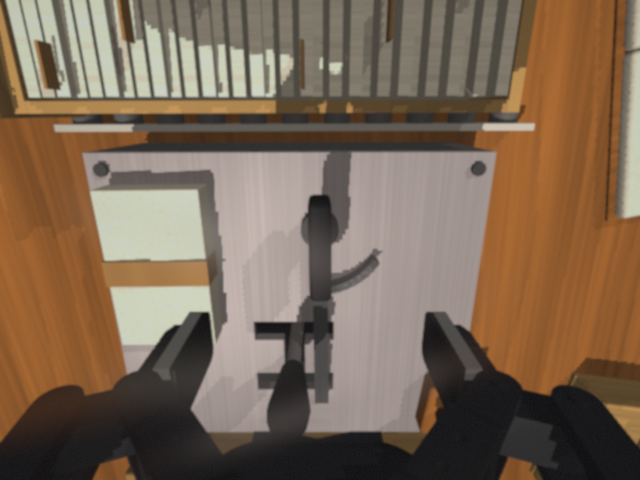

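The T-bar is directly ahead at about (320,252), only 2–3 mm from the predicted spot, and the fingers clear the pack. I'll lower and grip.

```bash
python3 -m crank '0.2 0.2 -3 0;0 0 -3 0;0 0 -2 0;0 0 -1.6 0;0 0 0 0;0 0 0 0' && python3 -m crank '0 0 0 0;0 0 0 0;0 0 0 0;0 0 0 0;0 0 0 0;0 0 0 0;0 0 0 0;0 0 0 0' 0 60
```

```text
clock: 2.8
eef_pos: [573.0, -12.6, 136.0]
eef_rot: [[0.052, 0.999, 0.0], [0.999, -0.052, 0.0], [0.0, 0.0, -1.0]]
ft_force: [0.1, 0.4, 1.3]
width: 85.5
grasp_force: 0.0
clock: 3.6
eef_pos: [572.9, -13.4, 135.5]
eef_rot: [[0.053, 0.999, -0.0], [0.999, -0.053, -0.0], [-0.0, -0.0, -1.0]]
ft_force: [-3.3, -0.5, 5.0]
width: 13.1
grasp_force: 59.8
```

```bash
python3 -m crank '0 0 0.5 0;0 0 0.5 0;0 0 0.5 0;0 0 0.3 0;0 0 0 0;0 0 0 0' && python3 -m crank '0 0 0 0.1;0 0 0 0.13;0 0 0 0.13;0 0 0 0.13;0 0 0 0.13;0 0 0 0.13;0 0 0 0.13;0 0 0 0.13;0 0 0 0.13;0 0 0 0.1;0 0 0 0;0 0 0 0'; python3 -c "
from h import *
print(sense()['ft_torque'])
C=cam('side');save(cv2.resize(C[0][150:290,230:450],None,fx=3.5,fy=3.5),'s2.png')"
```

```text
clock: 4.2
eef_pos: [573.0, -13.4, 153.7]
eef_rot: [[0.053, 0.999, 0.0], [0.999, -0.053, -0.0], [-0.0, 0.0, -1.0]]
ft_force: [-4.8, -0.1, 2.1]
width: 12.9
grasp_force: 59.9
clock: 5.4
eef_pos: [572.2, -13.8, 153.3]
eef_rot: [[-0.927, 0.374, -0.002], [0.374, 0.927, -0.001], [0.002, -0.002, -1.0]]
ft_force: [-11.5, -4.2, 2.5]
width: 12.8
grasp_force: 60.0
[-0.69579762  2.13227858 -0.01019844]
```

View pics/s2.png

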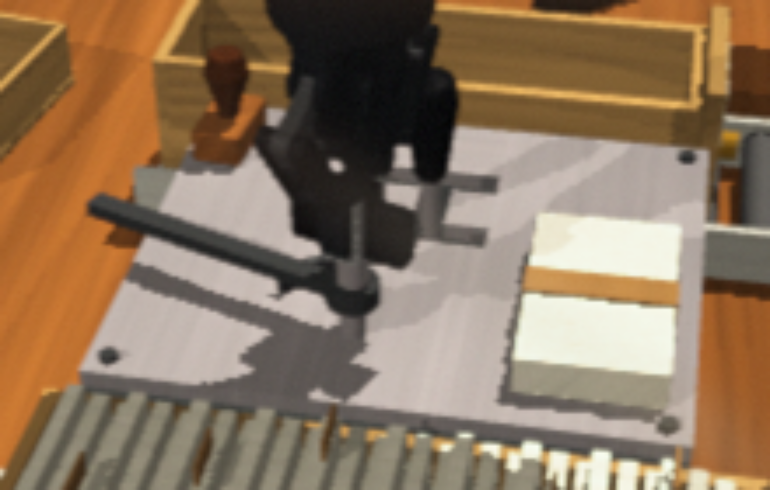

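The arm has swung clear to the far side and the knob is raised. A touch more turn, then press down.

```bash
python3 -m crank '0 0 0 0.05;0 0 0 0;0 0 -0.5 0;0 0 -0.5 0;0 0 -0.5 0;0 0 -0.3 0;0 0 -0.3 0;0 0 0 0;0 0 0 0;0 0 0 0'; python3 -c "
from h import *
print(sense()['ft_torque'])"
```

```text
clock: 6.45
eef_pos: [572.8, -14.0, 135.0]
eef_rot: [[-0.945, 0.328, 0.001], [0.328, 0.945, -0.002], [-0.002, -0.001, -1.0]]
ft_force: [-21.3, -4.7, 33.1]
width: 13.4
grasp_force: 64.5
[-0.65358461  3.8810143  -0.15201364]
```

Knob bottomed (reaction of 33 N at the starting height). Release, lift, and go to the right of the lever with the fingers shut.

```bash
python3 -m crank '0 0 0.2 0;0 0 0 0;0 0 0 0;0 0 0 0;0 0 2 0;0 0 4 0;0 0 4 0;0 0 0 0' 45 && python3 -m crank '-1 -4 0 0.14;-1 -4 0 0.14;-1 -4 0 0;-0.2 -3.6 0 0;0 0 0 0;0 0 0 0' 0 20; python3 - <<'E'
from h import *
S=cam("scene");V=cam("side")
a=cv2.resize(S[0][130:290,190:400],None,fx=1.9,fy=1.9);b=cv2.resize(V[0][130:290,235:445],None,fx=1.9,fy=1.9)
save(np.hstack([a,b]),"r3.png")
E
```

```text
clock: 7.25
eef_pos: [574.6, -13.5, 239.7]
eef_rot: [[-0.945, 0.328, 0.007], [0.328, 0.945, -0.001], [-0.007, 0.001, -1.0]]
ft_force: [1.4, 0.9, -0.1]
width: 38.3
grasp_force: 0.0
clock: 7.85
eef_pos: [541.2, -168.9, 233.8]
eef_rot: [[-0.998, 0.059, -0.0], [0.059, 0.998, 0.0], [0.0, 0.0, -1.0]]
ft_force: [0.0, -0.1, -0.1]
width: -0.2
grasp_force: 0.0
```

View pics/r3.png

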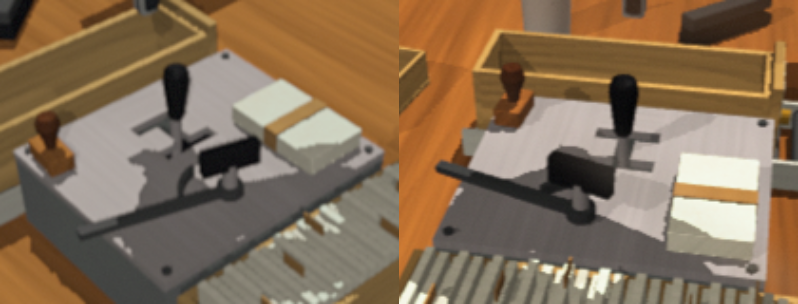

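The arm lies pressed down and clear, pointing forward, and the lever still stands in neutral. Lower and push left.

```bash
python3 -m crank '0 0 -3 0;0 0 -3 0;0 0 -2.4 0;0 0 0 0' && python3 -m crank '0 1 0 0;0 1 0 0;0 1 0 0;0 1 0 0;0 0.5 0 0;0 0 0 0;0 0 0 0' && python3 -m crank '0 0.5 0 0;0 0 0 0;0 0 0 0'
```

```text
clock: 8.35
eef_pos: [540.2, -166.7, 147.3]
eef_rot: [[-0.998, 0.056, -0.004], [0.056, 0.998, 0.002], [0.005, 0.002, -1.0]]
ft_force: [-0.3, -0.3, 0.0]
width: -0.1
grasp_force: 0.0
clock: 9.05
eef_pos: [541.3, -123.3, 150.4]
eef_rot: [[-0.998, 0.057, 0.0], [0.057, 0.998, -0.0], [-0.0, -0.0, -1.0]]
ft_force: [-0.7, -0.3, -0.1]
width: 0.1
grasp_force: 0.0
clock: 9.35
eef_pos: [541.3, -118.4, 150.3]
eef_rot: [[-0.998, 0.057, -0.0], [0.057, 0.998, 0.0], [0.0, 0.0, -1.0]]
ft_force: [-0.0, -0.6, -0.8]
width: -0.1
grasp_force: 0.0
```

```bash
python3 -m crank '0 0.3 0 0;0 0 0 0;0 0 0 0' && python3 -m crank '0 0.3 0 0;0 0 0 0;0 0 0 0';  python3 - <<'E'
from h import *
S=cam("scene");V=cam("side")
a=cv2.resize(S[0][130:290,190:400],None,fx=1.9,fy=1.9);b=cv2.resize(V[0][130:290,235:445],None,fx=1.9,fy=1.9)
save(np.hstack([a,b]),"r4.png")
E
```

```text
clock: 9.65
eef_pos: [541.3, -115.3, 150.3]
eef_rot: [[-0.998, 0.057, -0.0], [0.057, 0.998, -0.0], [0.0, -0.0, -1.0]]
ft_force: [-0.1, -0.3, 0.2]
width: 0.1
grasp_force: 0.1
clock: 9.95
eef_pos: [541.3, -112.2, 150.3]
eef_rot: [[-0.998, 0.057, -0.0], [0.057, 0.998, -0.0], [0.0, -0.0, -1.0]]
ft_force: [-1.2, -0.3, 0.1]
width: -0.2
grasp_force: 0.1
```

View pics/r4.png

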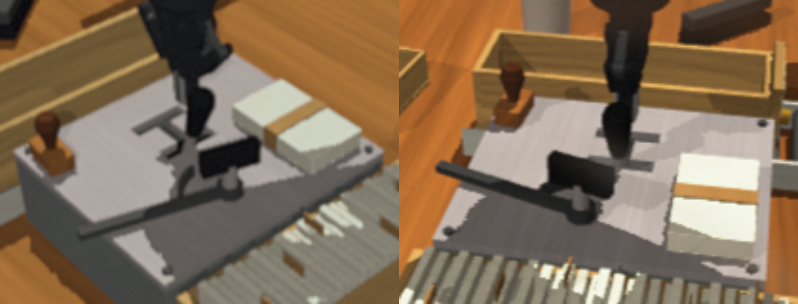

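The lever tilts left, pushed by the finger but not yet at the end of the slot. I'll continue in small steps until the force rises.

```bash
for i in 1; do python3 -m crank '0 0.4 0 0;0 0 0 0;0 0 0 0' | sed -n '2p;4p'; done; python3 -m crank '0 0.3 0 0;0 0 0 0;0 0 0 0' | sed -n '2p;4p'
```

```text
eef_pos: [541.3, -109.3, 150.0]
ft_force: [1.0, -11.4, -5.6]
eef_pos: [541.2, -108.0, 149.9]
ft_force: [1.9, -25.1, -9.7]
```

```bash
python3 -m crank '0 -1 0 0;0 -2 0 0;-3 0 0 0;-3 0 0 0;0 3 0 0;0 2.3 0 0;0 0 0 0;0 0 0 0' | sed -n '2p;4p' && python3 -m crank '1 0 0 0;1 0 0 0;1 0 0 0;1 -0.1 0 0;1 0 0 0;1 -0.1 0 0;0.5 0 0 0;0 0 0 0;0 0 0 0' | sed -n '2p;4p'
```

```text
eef_pos: [481.4, -82.1, 150.5]
ft_force: [-0.1, -0.8, 0.7]
eef_pos: [546.3, -84.3, 150.2]
ft_force: [0.3, -0.1, 0.9]
```

```bash
python3 -m crank '0.5 0 0 0;0 0 0 0;0 0 0 0' | sed -n '2p;4p'; python3 -m crank '0.4 0 0 0;0 0 0 0;0 0 0 0' | sed -n '2p;4p'
```

```text
eef_pos: [551.4, -84.4, 150.4]
ft_force: [0.1, -0.0, 0.4]
eef_pos: [555.5, -84.3, 150.3]
ft_force: [-0.1, 1.3, 0.4]
```

```bash
python3 -m crank '0.4 0 0 0;0 0 0 0;0 0 0 0' | sed -n '2p;4p'; python3 -m crank '0.3 0 0 0;0 0 0 0;0 0 0 0' | sed -n '2p;4p'; python3 - <<'E'
from h import *
S=cam("scene");V=cam("side")
a=cv2.resize(S[0][130:290,190:400],None,fx=1.9,fy=1.9);b=cv2.resize(V[0][130:290,235:445],None,fx=1.9,fy=1.9)
save(np.hstack([a,b]),"r5.png")
E
```

```text
eef_pos: [559.5, -84.3, 150.3]
ft_force: [-0.6, 0.0, -0.4]
eef_pos: [562.5, -84.3, 150.3]
ft_force: [-0.2, -0.2, -0.3]
```

View pics/r5.png

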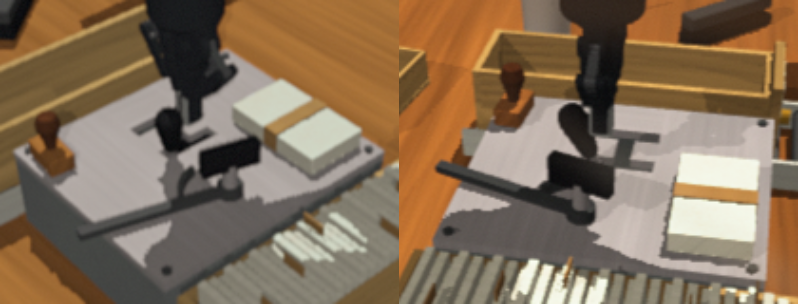

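The lever is well forward in the left column, with the finger still behind it. I'll push on to the stop.

```bash
python3 -m crank '0.3 0 0 0;0 0 0 0;0 0 0 0' | sed -n '2p;4p'; python3 -m crank '0.3 0 0 0;0 0 0 0;0 0 0 0' | sed -n '2p;4p'
```

```text
eef_pos: [565.5, -84.4, 150.3]
ft_force: [0.2, 0.4, 0.9]
eef_pos: [568.0, -84.4, 150.0]
ft_force: [-5.4, -0.6, -0.1]
```

```bash
python3 -m crank '0.3 0 0 0;0 0 0 0;0 0 0 0' | sed -n '2p;4p';  python3 -m crank '0.2 0 0 0;0 0 0 0;0 0 0 0' | sed -n '2p;4p'
```

```text
eef_pos: [569.5, -84.5, 149.7]
ft_force: [-19.1, -1.7, 4.2]
eef_pos: [570.4, -84.4, 149.5]
ft_force: [-30.6, -1.2, 8.7]
```

At the stop. Back off, rise and check.

```bash
python3 -m crank '-2 0 0 0;-2 0 0 0;0 0 4 0;0 0 4 0;-3 0 4 0;-4 0 0 0;-4 0 0 0;0 0 0 0;0 0 0 0' | sed -n '1,2p;4p'; python3 - <<'E'
from h import *
S=cam("scene");V=cam("side")
a=cv2.resize(S[0][130:290,190:400],None,fx=1.9,fy=1.9);b=cv2.resize(V[0][130:290,235:445],None,fx=1.9,fy=1.9)
save(np.hstack([a,b]),"r6.png")
E
```

```text
clock: 15.75
eef_pos: [423.3, -84.4, 271.0]
ft_force: [0.1, 0.2, 0.7]
```

View pics/r6.png

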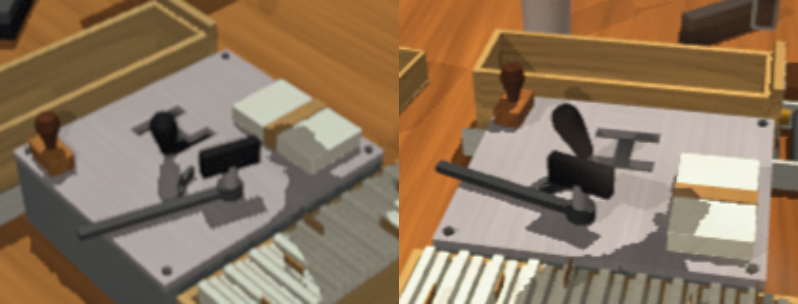

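The lever leans forward and left, and the lock arm is down and clear. A quick triangulation of the grip centre will confirm the tilt.

```bash
python3 - <<'E'
from h import *
S=cam("scene");V=cam("side")
p=tri([(S,277.0,200.5),(V,325.8,198.5)]);y=-.0537
d=p[:2]-[543.1,-133.4];c,s=np.cos(y),np.sin(y)
print(p,"box dx,dy",c*d[0]+s*d[1],-s*d[0]+c*d[1])
E
```

```text
[590.51841761 -91.53519186 144.60101191] box dx,dy 45.10300416220251 44.349605458733
```

```bash
python3 -c "
from cell import close_job
print(close_job())"
```

```text
the job is handed in; nothing more can be done
None
```

I handed the job in at about 16 s: the lock knob is turned clear and pressed down, and the lever is fully home in the forward left slot, on the full drawer's side (both tilts measured at about 0.30 rad). The gripper is clear of everything, and the drawers, stamp and pack look unmoved in the last pictures; the hand-in returned no verdict.

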